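# Latch the guard over the casting

### The arm

A 6-joint arm with a two-finger parallel gripper is mounted at the origin on the work surface. World frame = base frame: x ahead of the robot, y to its left, z up, the work surface at z = 0. Lengths are in m, angles in degrees, forces in N, time in s.
With the tool pointing down it reaches from about 0.25 to 0.8 m from the base axis. Payload 8.5 kg.
Tool frame: the origin (TCP) lies midway between the tips of the shut fingers; the grasp point (between the pads) lies 19 mm behind it; x points along the fingers, y is the direction in which the jaws open and shut, and the axes are right-handed (so a half turn about x gives the same grasp; the last joint's range is limited). The gripper opens to 85 mm and grips with 20 to 120 N. Pads are 22 mm wide; open, the fingers measure 114 mm over their backs; the gripper's body (76 mm by 85 mm) begins 54 mm behind the grasp point. The pads swing forward as they close: fully open they stand 13 mm farther back than shut.
Start: joints at [74.714, 13.648, -0.773, 75.585, 0, 90], TCP at [0.138, 0.506, 0.231] pointing down, gripper open.
Joint ranges: [-152.45, 152.45], [-59.26, 108.67], [-65.41, 83.53], [-104.44, 129.93], [-82.83, 76.93], [-180, 180]. Speed limits (degrees/s): [127.2, 127.2, 159.86, 180, 180, 180].

### API

Orientations are given as a 3x3 rotation matrix whose columns are the frame's x, y, z axes.
In Python, from bench import robot, cams, job gives the robot as it stands.
- The arm moves only by the shell command python3 -m handwheel 'ROWS'. ROWS is JSON, a list of rows, each an object with "delta_pos": the shift along the world's x, y, z in m, a list of three; "rotation": the turn, a rotation vector about the world's x, y, z in degrees, a list of three; "jaw": the finger opening in m, from 0 to 0.0854. A call has 1 to 10 rows; each row shifts and turns the commanded pose from where the row before left it; what a row does not reach is not made up. A row lasts 1/10 s, in which the tool goes at most 50 mm and 8.59 degrees, less where a joint would pass 70% of its speed; a pose out of reach is approached as far as the arm can. A call with a gripper value outside its range is refused whole. The fingers move at their own pace and stop on an object; the grip force is fixed at half the most. Time passes only in rows, so rows that do not move let the fingers close. It gives the time, the measured TCP pose, the force and the opening at its end, in the units of the state.
- robot.get_obs(): the state, without advancing time (a new reading comes with each control period).
- cams.grab_frame(name): name is "side" or "top" or "wrist"; returns the picture (384x512x3 uint8, blue, green, red); there is no depth.
- cams.calibration(name): a dict with "intrinsics" (3x3 intrinsics, pixels), "dist_coeffs" ([k1, k2, p1, p2, k3] as OpenCV has them; the pictures are not rectified), "pose" (4x4, takes a point from camera to world coordinates); the wrist camera has in their place "hand_eye" (4x4, takes a point from camera to tool coordinates, whose origin is the TCP and whose axes are the tool frame's). Camera axes: x right, y down, z forward; pixel columns grow to the right and rows downward; lengths in m; the calibration is good to about 2 mm. A picture is of the moment at which its call begins: read the wrist's pose just before it. calibration takes no time and is no camera call.
- job.job_done(): hands the job in, once; it reports no verdict.
The state is a dict: "time": time; "q": joint angles; "qvel": joint speeds; "tau": joint torques, N m; "position": TCP position; "tcp_rot": TCP orientation; "ft_force": force on the tool from outside, world axes, zero at the start; "moment": the same for the moment, N m; "finger_gap": finger opening in m.
Only numpy, scipy, OpenCV 4.12 (cv2) and the standard library are available. Lean on these libraries where they do the work, as an engineer would, in place of code of your own. Each camera call takes 0.05 s, during which the arm holds its last target.

### The job

One bay of the green bench cleaning machine holds the grey metal casting, the other its wooden pattern, and both sliding guards stand open. Push the guard of the bay with the metal casting shut, away from the robot, until its latch clicks and it is fully home; leave the other guard open where it is, and the casting in its bay.

Things in the scene. Friction and masses are not known exactly. Their poses are not given: they have to be found in the camera images.
- cleaner: Green twin-bay bench machine, fixed, 360 (x) by 340 (y) mm, deck 130 mm high. Origin: centre of underside, on the bench; x = closing direction of both guards, away from the robot; y left, z up; yaw up to 17 degrees. Far half: two 140 mm square open bays, centres x +80, y +85 (left) and -85 mm (right), turntables 71 mm high. Near half: flat housing where open guards park. Roller catches on the far rim.
- handle_left (a point): Mid top edge, 181 mm above the bench, of the left guard's yellow grip bar: an upright block 18 (cleaner x) by 60 (y) by 42 mm tall on a clear pane 150 by 136 mm, which reaches 25 mm nearer the robot than the bar's middle and 125 mm beyond. Slides only along cleaner x: starts at x -95 to -60 mm; shut and latched at x +30, y +85 mm, on a hard stop.
- handle_right (a point): The same point on the right guard, alike: shut and latched at cleaner x +30, y -85 mm. Both guards slide with 1 to 2 N; in the last 15 mm a sprung roller catch resists with up to about 8 N, gives with a click about 6 mm short of the stop, then pulls the guard home and holds it. Let go sooner, it springs back to 15 to 20 mm open.
- casting: Grey bare-metal casting, a ring with eight stubby lobes, 98 mm across and 30 mm tall, lying in the left or the right bay within 10 mm of its centre. Origin: centre of its underside, z up. The other bay holds a brown wooden pattern of the same shape and size.
Not all that is in view belongs to the job. Of the things that look like the casting, the middle-sized one is meant.

How it is judged (in metres and radians):
At the end, for the whole second after the job is handed in: The guard over the metal casting is latched, within 4 mm of its stop (its catch pulls it the last 6 mm home), the casting still lies in its bay, and the guard over the wooden pattern is within 20 mm of where it started (((y of casting in the frame of cleaner above 0 m and x of casting in the frame of cleaner above 0.02 m and z of casting in the frame of cleaner below 0.1 m and x of handle_left in the frame of cleaner above 0.026 m and distance of handle_right from where it was at the start of the episode below 0.02 m) or (y of casting in the frame of cleaner below 0 m and x of casting in the frame of cleaner above 0.02 m and z of casting in the frame of cleaner below 0.1 m and x of handle_right in the frame of cleaner above 0.026 m and distance of handle_left from where it was at the start of the episode below 0.02 m))); the robot touches nothing.
It fails at once if the guard over the wooden pattern was moved by more than 20 mm ((y of casting in the frame of cleaner above 0 m and distance of handle_right from where it was at the start of the episode above 0.02 m) or (y of casting in the frame of cleaner below 0 m and distance of handle_left from where it was at the start of the episode above 0.02 m)).
It also fails if it takes over 27 s, if anything falls off the work surface, if the arm or the gripper's body presses on something with over 40 N, if the wrist force passes 120 N, or if a joint passes its speed limit or range.

## Working session

There is one attempt and no reset: what is moved stays moved. The work goes in short steps, Python scripts to look and compute and a shell command to move; the robot and the scene stay as the last step left them, time stands still between calls to the robot, and variables do not carry over. Pictures are saved under pics/ and viewed, and the job is handed in when it is done.

```bash
mkdir -p pics; ls
python3 - <<'E'
from bench import robot,cams,job
import cv2
o=robot.get_obs();print(o['time'],o['position'],o['tcp_rot'],o['finger_gap'],o['ft_force'])
for n in('side','top','wrist'):
    cv2.imwrite(f'pics/{n}0.png',cams.grab_frame(n))
    c=cams.calibration(n);print(n,{k:__import__('numpy').round(v,4).tolist() for k,v in c.items()})
E
```

```text
pics
0.0 [0.13831178 0.5060344  0.23068987] [[-3.56153834e-04  2.63644446e-01  9.64619863e-01]
 [-1.36270392e-03  9.64618900e-01 -2.63644686e-01]
 [-9.99999008e-01 -1.40838933e-03  1.57165986e-05]] 0.08506385635396084 [ 0.36791111  0.05854048 -0.42268674]
side {'intrinsics': [[364.4234, 0.0, 256.5471], [0.0, 364.4234, 190.3035], [0.0, 0.0, 1.0]], 'dist_coeffs': [0.0168, 0.0, 0.0, 0.0, 0.0], 'pose': [[0.7428, -0.3956, 0.5401, 0.1914], [-0.6693, -0.4213, 0.612, -0.4225], [-0.0146, -0.8161, -0.5777, 0.648], [0.0, 0.0, 0.0, 1.0]]}
top {'intrinsics': [[423.143, 0.0, 253.9803], [0.0, 423.143, 193.7009], [0.0, 0.0, 1.0]], 'dist_coeffs': [0.0143, 0.0, 0.0, 0.0, 0.0], 'pose': [[0.0185, -0.9861, 0.1651, 0.4965], [-0.9998, -0.0199, -0.0067, 0.111], [0.0099, -0.165, -0.9862, 1.0528], [0.0, 0.0, 0.0, 1.0]]}
wrist {'intrinsics': [[285.4946, 0.0, 259.1107], [0.0, 285.4946, 187.2324], [0.0, 0.0, 1.0]], 'dist_coeffs': [-0.0491, 0.0, 0.0, 0.0, 0.0], 'hand_eye': [[-0.0003, -0.3171, 0.9484, -0.1436], [1.0, 0.0007, 0.0006, 0.0011], [-0.0009, 0.9484, 0.3171, -0.0813], [0.0, 0.0, 0.0, 1.0]]}
```

View pics/side0.png

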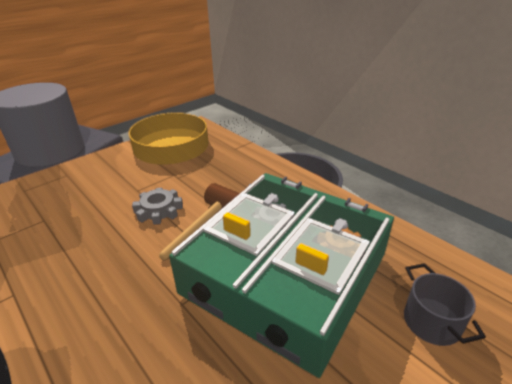

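View pics/top0.png

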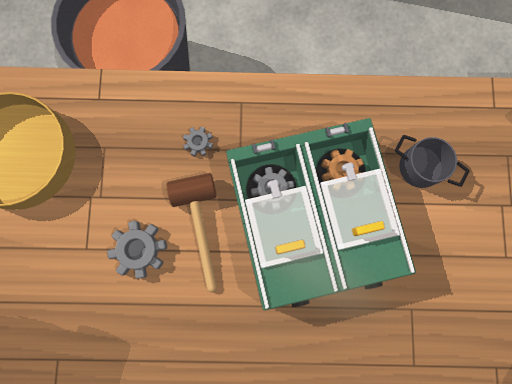

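View pics/wrist0.png

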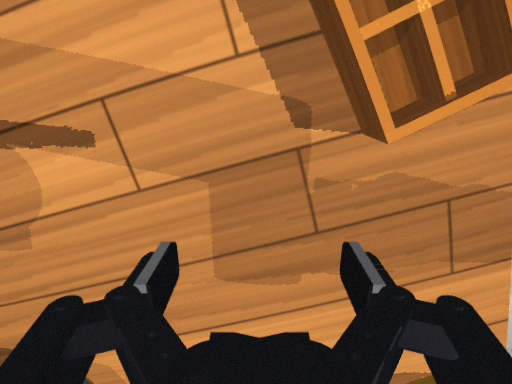

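The top view shows three grey lobed things: a small one at (198,141), a large one at (137,249), and the middle-sized one in the left bay at (272,187). The right bay holds the brown pattern at (342,168). The yellow grips are at (290,246) on the left and (368,228) on the right. I'll confirm the choice in a close crop and find the grip corners.

Run:
```python
import cv2,numpy as np
t=cv2.imread('pics/top0.png');s=cv2.imread('pics/side0.png')
a=cv2.resize(t[110:315,220:425],None,fx=2.9,fy=2.9,interpolation=cv2.INTER_CUBIC)
b=cv2.resize(s[170:360,165:400],None,fx=3,fy=3,interpolation=cv2.INTER_CUBIC)
cv2.imwrite('pics/tc.png',a);cv2.imwrite('pics/sc.png',b)
for n,i in(('top',t),('side',s)):
    h=cv2.cvtColor(i,cv2.COLOR_BGR2HSV)
    m=cv2.inRange(h,(20,190,120),(30,255,255))
    k,l,st,c=cv2.connectedComponentsWithStats(m)
    for j in range(1,k):
        if st[j,4]>60: print(n,st[j],c[j].round(1),cv2.minAreaRect(np.argwhere(l==j)[:,::-1].astype(np.float32)))
```

```text
top [353 222  31  14 220] [368.  228.4] ((367.85296630859375, 228.41180419921875), (7.033532619476318, 30.55948829650879), 75.96376037597656)
side [224 213  25  25 428] [236.2 224.9] ((236.1027069091797, 224.77395629882812), (30.124853134155273, 16.3865966796875), 24.443954467773438)
side [297 244  31  30 579] [311.7 258.1] ((311.2474365234375, 257.9433288574219), (34.115631103515625, 18.783905029296875), 23.96249008178711)
```

View pics/tc.png

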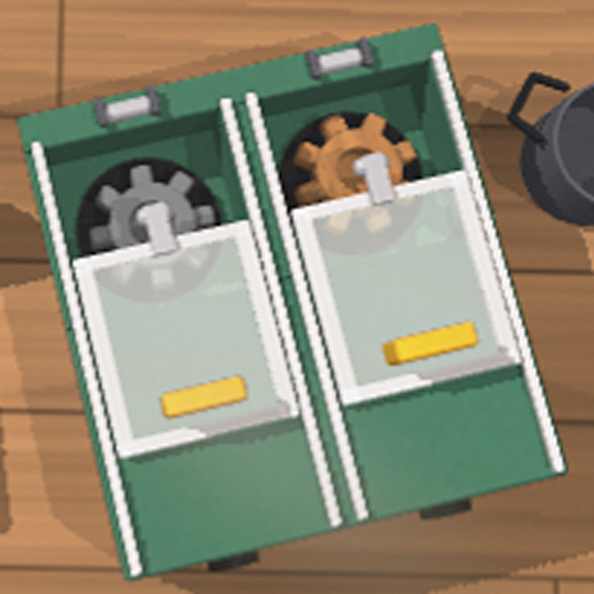

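View pics/sc.png

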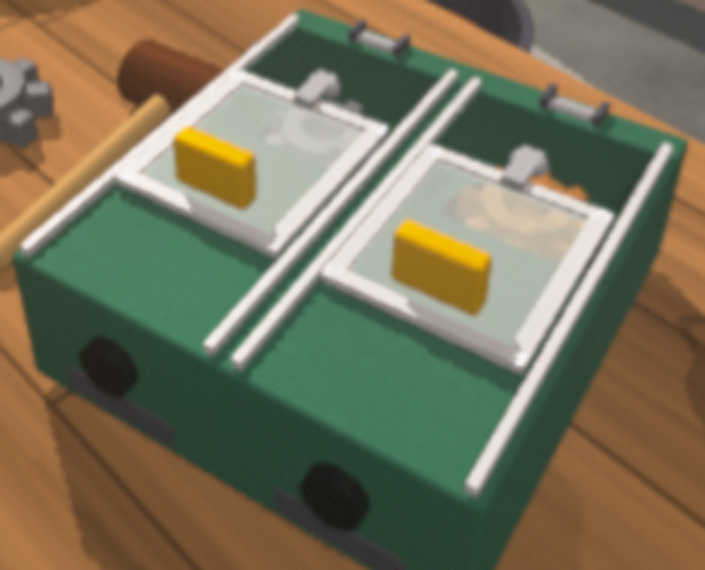

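```bash
cat > h.py <<'E'
import cv2,numpy as np
from bench import cams
def ray(n,p):
    c=cams.calibration(n);K,d,T=[np.array(c[k]) for k in('intrinsics','dist_coeffs','pose')]
    u=cv2.undistortPoints(np.array([[p]],float),K,d)[0,0]
    return T[:3,3],T[:3,:3]@np.array([u[0],u[1],1.])
def onz(n,p,z):
    o,r=ray(n,p);return o+r*(z-o[2])/r[2]
def tri(p,q):
    o1,r1=ray('top',p);o2,r2=ray('side',q)
    s=np.linalg.lstsq(np.c_[r1,-r2],o2-o1,rcond=None)[0]
    a,b=o1+s[0]*r1,o2+s[1]*r2;return (a+b)/2,np.linalg.norm(a-b)
def tc(p):return[220+(p[0]+.5)/2.9-.5,110+(p[1]+.5)/2.9-.5]
def sc(p):return[165+(p[0]+.5)/3-.5,170+(p[1]+.5)/3-.5]
E
python3 - <<'E'
from h import *
print('L',tri(tc((203,395)),sc((216,147))))
print('L deck-plane',onz('top',tc((203,395)),.181),onz('side',sc((216,147)),.181))
print('R',tri(tc((432,342)),sc((442,247))),onz('top',tc((433,340)),.181))
P={k:onz('top',tc(v),.13) for k,v in dict(fl=(19,120),fr=(437,25),nr=(566,472),nl=(130,579)).items()}
for k,v in P.items():print(k,v.round(4))
for a,b in(('nl','fl'),('nr','fr'),('fr','fl'),('nr','nl')):
    d=P[b]-P[a];print(a,b,np.linalg.norm(d),np.degrees(np.arctan2(d[1],d[0])))
c=sum(P.values())/4;print('c',c)
for n,p in(('small',(198,141)),('large',(137,249)),('bay',(272,187)),('wood',(342,168))):print(n,onz('top',p,.1 if n in('bay','wood') else .03))
# tri of rail ends for check of deck
print(tri(tc((19,120)),sc((302,10))),tri(tc((437,25)),sc((684,145))),tri(tc((130,579)),sc((15,255))))
E
```

```text
L (array([0.53575741, 0.02972172, 0.17763352]), np.float64(0.00011952298472393754))
L deck-plane [0.53565643 0.03000156 0.181     ] [0.53323961 0.02651245 0.181     ]
R (array([ 0.57663553, -0.13412661,  0.17626379]), np.float64(0.0003035230473682261)) [ 0.57775958 -0.13365528  0.181     ]
fl [0.7469 0.1689 0.13  ]
fr [ 0.8308 -0.1576  0.13  ]
nr [ 0.4866 -0.2438  0.13  ]
nl [0.4038 0.0779 0.13  ]
nl fl 0.3549479779273963 14.849982028636662
nr fr 0.35481179047298717 14.059513703414922
fr fl 0.33707589681882916 104.41342216139704
nr nl 0.33217984474081735 104.43630268570317
c [ 0.61706126 -0.03862558  0.13      ]
small [0.79842763 0.24636537 0.03      ]
large [0.52823619 0.38096924 0.03      ]
bay [0.67244724 0.06356435 0.1       ]
wood [ 0.72033788 -0.09762315  0.1       ]
(array([0.74649776, 0.16930292, 0.1295565 ]), np.float64(0.0013123789980500234)) (array([ 0.82999725, -0.15648064,  0.12688014]), np.float64(0.005086783805187456)) (array([0.40320977, 0.07837137, 0.13151329]), np.float64(0.0017335334994297944))
```

The crop confirms it: the grey metal casting is the middle-sized one, in the left bay, and the wood is in the right bay. I measured:
- **Cleaner:** centre about (0.617, -0.039), yaw about 14.5°.
- **Left handle:** (0.536, 0.030), triangulated z 0.178 against the stated 0.181. In the cleaner frame that is x -0.0615, y +0.087 (nominal 0.085), so about 91 mm of travel.

Next I'll go behind the left grip with the jaws shut, turned +30° about z.

```bash
python3 -m handwheel '[{"delta_pos":[0.025,-0.035,0.0],"rotation":[0,0,7.5],"jaw":0},{"delta_pos":[0.025,-0.035,0.0],"rotation":[0,0,7.5],"jaw":0},{"delta_pos":[0.025,-0.035,0.0],"rotation":[0,0,7.5],"jaw":0},{"delta_pos":[0.025,-0.035,0.0],"rotation":[0,0,7.3],"jaw":0},{"delta_pos":[0.025,-0.035,0.0],"rotation":[0,0,0],"jaw":0},{"delta_pos":[0.025,-0.035,0.0],"rotation":[0,0,0],"jaw":0},{"delta_pos":[0.025,-0.035,0.0],"rotation":[0,0,0],"jaw":0}]'; python3 -c "
from bench import robot
o=robot.get_obs();print(o['time'],o['position'],o['tcp_rot'].round(3),o['q'],o['finger_gap'])"
```

```text
time: 0.85
position: [0.3139, 0.2598, 0.2313]
tcp_rot: [[0.0, -0.251, 0.968], [-0.0, 0.968, 0.251], [-1.0, -0.0, 0.0]]
ft_force: [1.1, -0.1, 0.4]
finger_gap: 0.0003
0.85 [0.31394137 0.25983653 0.23125382] [[ 0.    -0.251  0.968]
 [-0.     0.968  0.251]
 [-1.    -0.     0.   ]] [ 3.96172137e+01  2.09119369e+00 -1.46619035e+01  7.32410817e+01
 -5.36177286e-03  2.50831040e+01] 0.0002764138251486469
```

```bash
python3 -m handwheel '[{"delta_pos":[0.026,-0.035,0.0],"rotation":[0,0,0],"jaw":0},{"delta_pos":[0.026,-0.035,0.0],"rotation":[0,0,0],"jaw":0},{"delta_pos":[0.026,-0.035,0.0],"rotation":[0,0,0],"jaw":0},{"delta_pos":[0.026,-0.035,0.0],"rotation":[0,0,0],"jaw":0},{"delta_pos":[0.026,-0.035,0.0],"rotation":[0,0,0],"jaw":0},{"delta_pos":[0.026,-0.035,0.0],"rotation":[0,0,0],"jaw":0},{"delta_pos":[0.022,-0.032,0.0],"rotation":[0,0,0],"jaw":0},{"delta_pos":[0,0,-0.03],"rotation":[0,0,0],"jaw":0},{"delta_pos":[0,0,0],"rotation":[0,0,0],"jaw":0}]'
python3 - <<'E'
from bench import robot,cams
import cv2
o=robot.get_obs();print(o['time'],o['position'],o['q'].round(1))
for n in('wrist','side'):cv2.imwrite(f'pics/{n}1.png',cams.grab_frame(n))
E
```

```text
time: 1.75
position: [0.4898, 0.0183, 0.1982]
tcp_rot: [[-0.006, -0.248, 0.969], [-0.0, 0.969, 0.248], [-1.0, 0.001, -0.006]]
ft_force: [-1.3, 0.7, 0.2]
finger_gap: -0.0001
1.75 [0.48981244 0.0182981  0.19824764] [  2.1  11.3  -8.8  70.2   0.  -12.2]
```

View pics/wrist1.png

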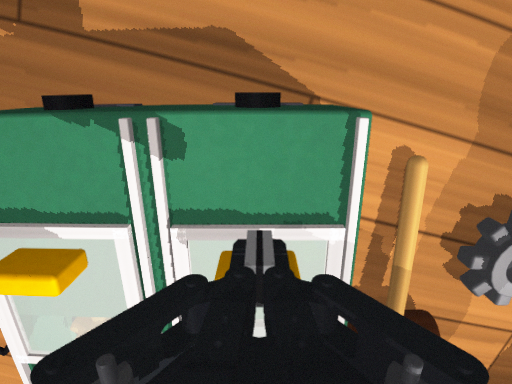

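View pics/side1.png

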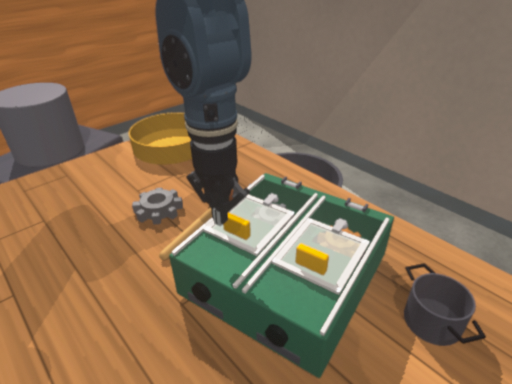

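The wrist view is upside down: the near end of the machine is at the top. The fingertips are at (260,235), centred laterally on the left grip, which spans columns 218–300. The guards haven't moved. I'll check the handle by projecting it into the wrist picture.

Run:
```python
from h import *
from bench import robot
o=robot.get_obs();c=cams.calibration('wrist')
T=np.eye(4);T[:3,:3]=o['tcp_rot'];T[:3,3]=o['position'];print(o['position'],o['time'])
W=np.linalg.inv(T@np.array(c['hand_eye']))
y=np.radians(14.5);u=np.array([np.cos(y),np.sin(y),0]);v=np.array([-u[1],u[0],0])
H=np.array([.5357,.0299,.181]);R=np.array([.5772,-.134,.181])
for n,h in(('L',H),('R',R)):
  P=np.array([h+a*u+b*v for a in(-.009,.009) for b in(-.03,.03)])
  print(n,cv2.projectPoints(P,W[:3,:3],W[:3,3],np.array(c['intrinsics']),np.array(c['dist_coeffs']))[0].reshape(-1,2).round(1).tolist())
d=H-o['position'];print('u,v offset',d@u,d@v)
```

```text
[0.49057383 0.01949648 0.20118594] 1.85
L [[211.6, 275.7], [300.0, 275.8], [213.1, 297.3], [298.7, 297.4]]
R [[-22.4, 269.9], [55.8, 272.4], [-14.5, 290.8], [61.9, 293.7]]
u,v offset 0.04629362782980578 -0.001226549606267978
```

The projection matches the picture (top faces at rows 275–295), and the lateral offset is 1 mm. Now I'll lower behind the bar to z 0.153 and push 80 mm along (0.968, 0.25).

```bash
python3 -m handwheel '[{"delta_pos":[0,0,-0.024],"rotation":[0,0,0],"jaw":0},{"delta_pos":[0,0,-0.024],"rotation":[0,0,0],"jaw":0},{"delta_pos":[0,0,0],"rotation":[0,0,0],"jaw":0},{"delta_pos":[0.01,0.0026,0],"rotation":[0,0,0],"jaw":0},{"delta_pos":[0.01,0.0026,0],"rotation":[0,0,0],"jaw":0}]'; python3 -m handwheel '[{"delta_pos":[0.01,0.0026,0],"rotation":[0,0,0],"jaw":0},{"delta_pos":[0.0145,0.00375,0],"rotation":[0,0,0],"jaw":0},{"delta_pos":[0.0145,0.00375,0],"rotation":[0,0,0],"jaw":0},{"delta_pos":[0.0145,0.00375,0],"rotation":[0,0,0],"jaw":0}]'
python3 - <<'E'
from bench import cams
import cv2
cv2.imwrite('pics/side2.png',cams.grab_frame('side'))
E
```

```text
time: 2.35
position: [0.5132, 0.0253, 0.1553]
tcp_rot: [[0.003, -0.251, 0.968], [0.0, 0.968, 0.251], [-1.0, -0.001, 0.003]]
ft_force: [1.3, 0.1, 0.9]
finger_gap: -0.0001
time: 2.75
position: [0.5664, 0.0388, 0.154]
tcp_rot: [[0.001, -0.251, 0.968], [-0.0, 0.968, 0.251], [-1.0, -0.0, 0.001]]
ft_force: [-1.9, -1.0, 1.6]
finger_gap: 0.0
```

View pics/side2.png

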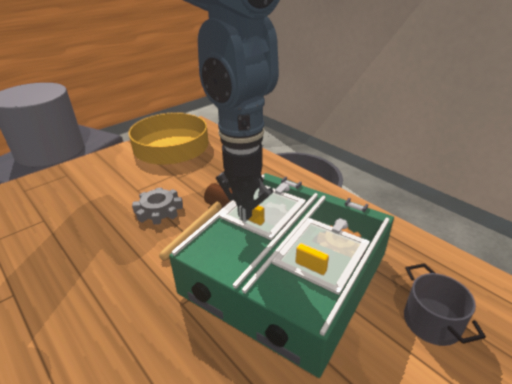

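The left guard is moving, with its grip now near (257,214). The right grip is still at (311,258). About 40 mm remains, so I'll continue in smaller steps and watch the force.

```bash
python3 -m handwheel '[{"delta_pos":[0.008,0.002,0],"rotation":[0,0,0],"jaw":0},{"delta_pos":[0.008,0.002,0],"rotation":[0,0,0],"jaw":0},{"delta_pos":[0.006,0.0015,0],"rotation":[0,0,0],"jaw":0}]'; python3 -m handwheel '[{"delta_pos":[0.004,0.001,0],"rotation":[0,0,0],"jaw":0},{"delta_pos":[0.003,0.0008,0],"rotation":[0,0,0],"jaw":0}]';  python3 -m handwheel '[{"delta_pos":[0.003,0.0008,0],"rotation":[0,0,0],"jaw":0}]'; python3 -m handwheel '[{"delta_pos":[0.003,0.0008,0],"rotation":[0,0,0],"jaw":0}]'
```

```text
time: 3.1
position: [0.5874, 0.0442, 0.1534]
tcp_rot: [[-0.0, -0.251, 0.968], [0.0, 0.968, 0.251], [-1.0, 0.0, -0.0]]
ft_force: [-2.3, -0.3, 1.4]
finger_gap: -0.0001
time: 3.3
position: [0.5931, 0.0455, 0.1533]
tcp_rot: [[-0.002, -0.25, 0.968], [-0.001, 0.968, 0.25], [-1.0, -0.0, -0.002]]
ft_force: [-5.5, -1.9, 4.5]
finger_gap: -0.0001
time: 3.4
position: [0.596, 0.0463, 0.1533]
tcp_rot: [[-0.002, -0.25, 0.968], [-0.001, 0.968, 0.25], [-1.0, -0.0, -0.002]]
ft_force: [-3.4, -0.5, 1.3]
finger_gap: 0.0002
time: 3.5
position: [0.5995, 0.0472, 0.1533]
tcp_rot: [[-0.001, -0.25, 0.968], [-0.0, 0.968, 0.25], [-1.0, -0.0, -0.001]]
ft_force: [-2.5, -0.5, 1.3]
finger_gap: -0.0005
```

```bash
python3 -m handwheel '[{"delta_pos":[0.002,0.0005,0],"rotation":[0,0,0],"jaw":0},{"delta_pos":[0,0,0],"rotation":[0,0,0],"jaw":0}]'; python3 -m handwheel '[{"delta_pos":[0.002,0.0005,0],"rotation":[0,0,0],"jaw":0},{"delta_pos":[0,0,0],"rotation":[0,0,0],"jaw":0}]'
python3 - <<'E'
from bench import cams
import cv2
s=cams.grab_frame('side');cv2.imwrite('pics/side3.png',cv2.resize(s[150:320,180:400],None,fx=3,fy=3))
E
```

```text
time: 3.7
position: [0.6026, 0.0479, 0.1533]
tcp_rot: [[0.001, -0.251, 0.968], [0.0, 0.968, 0.251], [-1.0, -0.0, 0.001]]
ft_force: [0.2, 0.3, -0.2]
finger_gap: 0.0002
time: 3.9
position: [0.6043, 0.0484, 0.1533]
tcp_rot: [[0.001, -0.251, 0.968], [-0.0, 0.968, 0.251], [-1.0, -0.0, 0.0]]
ft_force: [0.3, -0.7, -0.7]
finger_gap: -0.0001
```

View pics/side3.png

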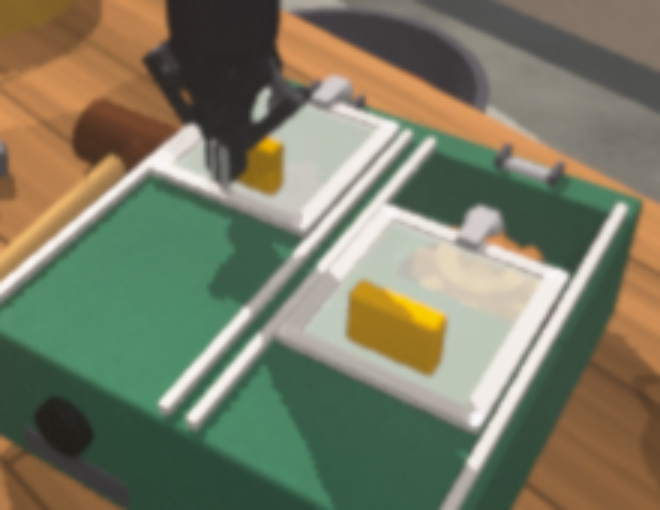

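The force peaked at about 6 N and then fell to zero, which fits the catch pulling the guard away from the fingers. I'll ease forward to feel the hard stop.

```bash
python3 -m handwheel '[{"delta_pos":[0.002,0.0005,0],"rotation":[0,0,0],"jaw":0},{"delta_pos":[0,0,0],"rotation":[0,0,0],"jaw":0}]'; python3 -m handwheel '[{"delta_pos":[0.002,0.0005,0],"rotation":[0,0,0],"jaw":0},{"delta_pos":[0,0,0],"rotation":[0,0,0],"jaw":0}]'
```

```text
time: 4.15
position: [0.6055, 0.0488, 0.1532]
tcp_rot: [[-0.001, -0.251, 0.968], [-0.0, 0.968, 0.251], [-1.0, -0.0, -0.001]]
ft_force: [-3.0, -0.5, 1.8]
finger_gap: -0.0002
time: 4.35
position: [0.6055, 0.0487, 0.1532]
tcp_rot: [[-0.004, -0.25, 0.968], [-0.001, 0.968, 0.25], [-1.0, -0.0, -0.005]]
ft_force: [-11.8, -2.5, 6.6]
finger_gap: 0.0
```

The hard stop is at TCP x 0.6055 (predicted 0.606), at 12 N. Now I'll back off, rise and check that the guard holds.

```bash
python3 -m handwheel '[{"delta_pos":[-0.015,-0.004,0],"rotation":[0,0,0],"jaw":0},{"delta_pos":[-0.02,-0.005,0],"rotation":[0,0,0],"jaw":0},{"delta_pos":[0,0,0.04],"rotation":[0,0,0],"jaw":0},{"delta_pos":[0,0,0.045],"rotation":[0,0,0],"jaw":0},{"delta_pos":[-0.03,-0.01,0.03],"rotation":[0,0,0],"jaw":0},{"delta_pos":[-0.04,-0.01,0.02],"rotation":[0,0,0],"jaw":0},{"delta_pos":[-0.045,-0.01,0],"rotation":[0,0,0],"jaw":0},{"delta_pos":[-0.045,-0.01,0],"rotation":[0,0,0],"jaw":0},{"delta_pos":[0,0,0],"rotation":[0,0,0],"jaw":0}]'
python3 - <<'E'
from bench import cams
import cv2
s=cams.grab_frame('side');t=cams.grab_frame('top')
cv2.imwrite('pics/s4.png',s);cv2.imwrite('pics/t4.png',t)
cv2.imwrite('pics/sc4.png',cv2.resize(s[170:360,165:400],None,fx=3,fy=3,interpolation=cv2.INTER_CUBIC))
cv2.imwrite('pics/tc4.png',cv2.resize(t[110:315,220:425],None,fx=2.9,fy=2.9,interpolation=cv2.INTER_CUBIC))
E
```

```text
time: 5.25
position: [0.4083, -0.0003, 0.2892]
tcp_rot: [[0.0, -0.25, 0.968], [-0.0, 0.968, 0.25], [-1.0, -0.0, -0.0]]
ft_force: [-1.2, 0.4, -0.1]
finger_gap: -0.0001
```

View pics/sc4.png

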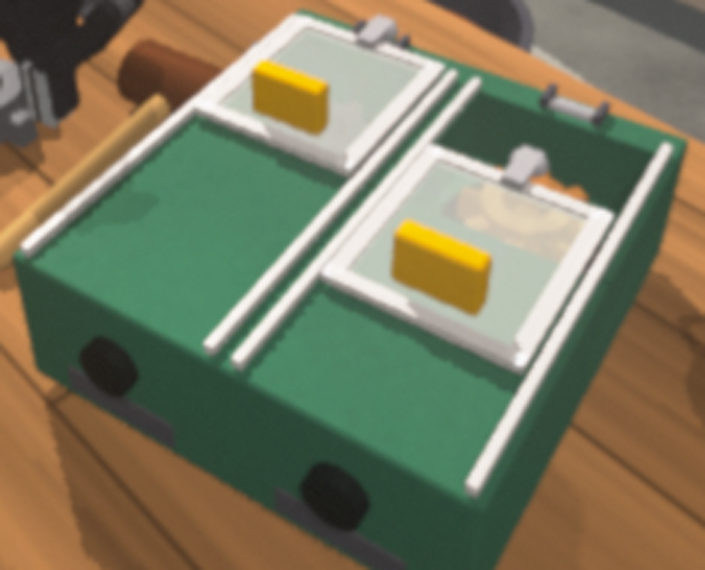

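View pics/tc4.png

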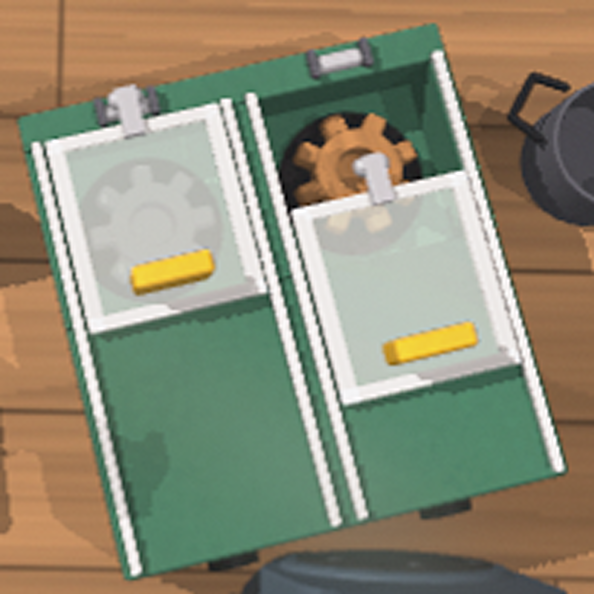

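The guard covers the left bay with its hook over the roller at crop (128,105). The casting is in place, and the right guard and wood are unchanged. One last measurement, then I'll hand it in.

Run:
```python
from h import *
from bench import robot,job
p,e=tri(tc((172,268)),sc((292,79)));y=np.radians(14.5)
d=p-[.617,-.0386,0];print(p,e,'cleaner x,y',d[0]*np.cos(y)+d[1]*np.sin(y),-d[0]*np.sin(y)+d[1]*np.cos(y))
a,b=cv2.imread('pics/s4.png'),cv2.imread('pics/side0.png');print('right guard diff',cv2.absdiff(a,b)[235:285,285:345].mean())
o=robot.get_obs();print(o['time'],o['ft_force'],abs(o['qvel']).max())
job.job_done()
```

```text
[0.62635532 0.05247998 0.17674267] 0.00028203934335108675 cleaner x,y 0.03186193236244769 0.08583647867863632
right guard diff 11.354333333333333
5.35 [0.81003437 1.1198302  0.01630991] 2.545583624074854
the job is handed in; nothing more can be done
```

Run:
```python
import cv2,numpy as np
for f in('side0','s4'):
    h=cv2.cvtColor(cv2.imread(f'pics/{f}.png'),cv2.COLOR_BGR2HSV)
    m=cv2.inRange(h,(20,190,120),(30,255,255));m[:,:285]=0;m[:,345:]=0
    k,l,st,c=cv2.connectedComponentsWithStats(m);j=1+st[1:,4].argmax();print(f,st[j],c[j])
a,b=cv2.imread('pics/s4.png'),cv2.imread('pics/side0.png')
print(a[235:285,285:345].mean((0,1)),b[235:285,285:345].mean((0,1)))
```

```text
side0 [297 244  31  30 579] [311.65630397 258.12780656]
s4 [297 244  31  30 574] [311.63066202 258.20383275]
[141.514      178.397      184.52133333] [131.72866667 166.098      172.572     ]
```

The left guard, the one over the grey metal casting, is shut and latched. The right guard over the wooden pattern is still open where it started. I handed the job in at 5.35 s.

- **How it closed:** I pushed the left guard's yellow bar with the shut fingers along the cleaner's x axis (yaw about 14.5°). The push force rose to about 6 N, then fell to zero as the catch pulled the guard in. A further nudge met the hard stop at 12 N, within 1 mm of where I predicted it.
- **Left guard after backing off:** the handle measures cleaner x +32 mm, y +86 mm, against a nominal +30 and +85. Its hook sits over the roller.
- **Casting:** it still lies in its bay under the pane.
- **Right guard:** its grip bar is at the same pixel before and after, to within 0.1 px.
- **Robot:** the arm stands clear of everything, with about 1 N of sensor noise on the wrist.

**Disagreements:**
- A raw before/after picture difference over the right guard came out at 11 grey levels. That looks like a brightness change, since the whole patch is lighter and the bar has not moved.
- Handle heights triangulated at 176–178 mm against the stated 181 mm, and the deck length at 355 mm against 360 mm. Both are explained by the accuracy of the calibration and my corner picking.

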